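# Sort the front-door bench: cell, pegs and padlock into their holders

## Task

Sort the small things on the bench by the front door: press the charger's lever right down so that the torch cell rises, then stand the cell upright in the small round cup; lay the long wooden peg in the long tray, the short peg in the short tray, and the padlock flat in the wide round dish. Set each one down rather than dropping it; the order is up to you.

Things in the scene. Friction and masses are not known exactly. Their poses are not given: they have to be found in the camera images.
- dock: Black charger block, fixed, 70 x 70 mm, 54 mm tall, with a round pocket 33 mm wide in the middle of its top and a steel ejector lever on its -x side (towards the robot). Origin: centre of its underside, on the pocket's axis; z up. Lever pad 30 (x) x 34 (y) mm, centre at x = -88 mm, y = 0; its top is 57 mm above the bench at the start, 30 mm when fully down.
- lever (a joint): Ejector lever, rad: 0 at the start (pad up, cell seated), 0.5 fully down (cell raised by 28 mm); right down counts from 0.45. It pivots about y at x = -35 mm, z = 40 mm of the charger. Pressing its pad straight down takes only a few newtons (under 8 N) until it meets its stop; it stays down when let go.
- cell: Torch cell: upright steel cylinder, 30 mm diameter, 46 mm tall, white cap, about 80 g. Starts seated in the charger's pocket, top flush with the block (54 mm above the bench), so it cannot be gripped; with the lever down its top is 82 mm above the bench, 28 mm of it clear of the block. It lifts out straight up, 1.5 mm play. Origin: centre of its underside, z along its axis.
- long_peg: Long pegboard peg: square bar of plain wood, 16 x 16 mm, with a thin steel stud at one end, 120 mm long in all (bar 104 mm, stud 16 mm long and 8 mm thick). Lies on the bench. Origin: the middle of its whole length, on its axis (8 mm above what it lies on); x along its length, stud at +x.
- short_peg: Short pegboard peg: like the long one, but 60 mm long in all (bar 48 mm, stud 12 mm). Origin: the middle of its whole length, on its axis (8 mm above what it lies on); x along its length, stud at +x.
- padlock: Brass padlock lying flat, 20 mm thick, 70 mm long in all, about 150 g. Origin: middle of its length at half its thickness (10 mm above what it lies on). x along its length: brass body (36 mm wide along y) from x = -35 to 5 mm, steel shackle from 5 to 35 mm. Best gripped across the 36 mm width at x = -15 mm.
- cup: Small round grey plastic cup, fixed: 60 mm across outside, 52 mm inside, rim 20 mm above the bench, inner floor 4 mm above the bench. Origin: centre of its underside. Holder of the cell.
- long_tray: Long rectangular grey tray, fixed: inside 150 mm (x) by 75 mm (y), walls 4 mm thick and 16 mm tall, inner floor 4 mm above the bench. Origin: centre of its underside. Holder of the long peg.
- short_tray: Short rectangular grey tray, fixed: inside 90 mm (x) by 75 mm (y), walls 4 mm thick and 16 mm tall, inner floor 4 mm above the bench. Origin: centre of its underside. Holder of the short peg.
- dish: Wide round grey dish, fixed: 132 mm across outside, 124 mm inside, rim 16 mm above the bench, inner floor 4 mm above the bench. Origin: centre of its underside. Holder of the padlock.
Mind the look-alikes: they are no part of the job. Leave any red look-alike of the dock alone.

How it is judged:
By the outcome, as a careful person would: the job done as asked, in the order asked, and still so for the second after the job is handed in, with the robot touching nothing.
It also fails if it takes over 125 s, if anything falls off the work surface, if the arm or the gripper's body presses on something with over 40 N, if the wrist force passes 120 N, or if a joint passes its speed limit or range.

## Robot

A 7-joint arm with a two-finger parallel gripper is mounted at the origin on the work surface. World frame = base frame: x ahead of the robot, y to its left, z up, the work surface at z = 0. Lengths are in m, angles in rad, forces in N, time in s.
With the tool pointing down it reaches from about 0.425 to 0.875 m from the base axis. Payload 4.7 kg.
Tool frame: the origin (TCP) lies between the finger pads; the fingertips stand 8 mm ahead of it and the grasp point (between the pads) lies 11 mm behind it; z points along the fingers, y is the direction in which the jaws open and shut (so a half turn about z gives the same grasp; the last joint's range is limited). The gripper opens to 87 mm and grips with 3 to 60 N. Pads are 19 mm wide; open, the fingers measure 117 mm over their backs; the gripper's body (75 mm by 190 mm) begins 51 mm behind the grasp point.
Start: joints at [-1.196, 0.321, -0.07, 1.45, 0.023, 1.371, -0.057], TCP at [0.229, 0.608, 0.231] pointing down, gripper open.
Joint ranges: [-2.86, 2.86], [-0.3, 2.09], [-1.38, 1.24], [0.06, 2.45], [-1.56, 4.7], [0.09, 2.05], [-2.69, 2.69]. Speed limits (rad/s): [2.57, 2.57, 3.14, 3.14, 3.14, 3.14, 3.14].

## Interface

Orientations are given as a rotation vector (axis times angle).
In Python, from bench import ctrl, optics, ticket gives the robot as it stands.
- The arm moves only by the tool play_rows, never from a script. Its argument "motion" is a list of rows, each a list of 5 numbers: the closure, from 0 (fully open) to 1 (shut), then the shift along the tool's x, y, z in cm, then the turn about the tool's z in rad. In form: [[jaw, tx, ty, tz, spin], ...]. A call has 1 to 20 rows; each row shifts and turns the commanded pose from where the row before left it, along the tool's axes as they then stand; what a row does not reach is not made up. A row lasts 1/8 s, in which the tool goes at most 62.5 mm and 10.7 degrees, less where a joint would pass 70% of its speed; a pose out of reach is approached as far as the arm can. A call is refused whole if a number of a shift passes 6.25 or a number of a turn 0.188, either way. A call with a gripper value outside its range is refused whole. The fingers move at their own pace and stop on an object; "force" is the grip in N (left out, the last holds). Time passes only in rows, so rows that do not move let the fingers close. It gives the time, the measured TCP pose, the force and the opening at its end, in the units of the state.
- ctrl.get_state(): the state, without advancing time (a new reading comes with each control period).
- optics.get_image(name): name is "scene" or "top"; returns the picture (384x512x3 uint8, red, green, blue); there is no depth.
- optics.calibration(name): a dict with "K" (3x3 intrinsics, pixels), "distortion" ([k1, k2, p1, p2, k3] as OpenCV has them; the pictures are not rectified), "pose" (4x4, takes a point from camera to world coordinates). Camera axes: x right, y down, z forward; pixel columns grow to the right and rows downward; lengths in m; the calibration is good to about 2 mm. A picture is of the moment at which its call begins. calibration takes no time and is no camera call.
- ticket.close_job(): hands the job in, once; it reports no verdict.
The state is a dict: "time": time; "joint_positions": joint angles; "qd": joint speeds; "joint_torque": joint torques, N m; "position": TCP position; "tool_rot": TCP orientation; "ft_force": force on the tool from outside, world axes, zero at the start; "torque": the same for the moment, N m; "grip_width": opening from 0.0 (shut) to 1.0 (fully open).
Only numpy, scipy, OpenCV 4.12 (cv2) and the standard library are available. Lean on these libraries where they do the work, as an engineer would, in place of code of your own. Each camera call takes 0.05 s, during which the arm holds its last target.

## Working session

There is one attempt and no reset: what is moved stays moved. The work goes in short steps, Python scripts to look and compute and a tool call to move; the robot and the scene stay as the last step left them, time stands still between calls to the robot, and variables do not carry over. Pictures are saved under pics/ and viewed, and the job is handed in when it is done.

Besides the shell and the picture viewer there is one more tool, called after ">>>" by a JSON object that holds its "op" and its "data", one argument or row to a line. play_rows: Moves the arm, as the interface text tells. Its arguments: {"type":"object","properties":{"motion":{"type":"array"},"force":{"type":"number"}},"required":["motion"]}

```bash
mkdir -p pics; ls
python3 - <<'E'
from bench import ctrl, optics, ticket
import cv2,numpy as np
print(ctrl.get_state())
for n in("scene","top"):
    cv2.imwrite(f"pics/{n}0.png",cv2.cvtColor(optics.get_image(n),cv2.COLOR_RGB2BGR))
    c=optics.calibration(n);print(n,np.round(c["K"],1).tolist(),c["distortion"],np.round(c["pose"],3).tolist())
E
```

```text
pics
{'time': 0.0, 'joint_positions': array([-1.19588148,  0.32184216, -0.07007638,  1.45167396,  0.02262159,
        1.37079368, -0.05686064]), 'qd': array([ 1.64710653e-03, -1.73826617e-04,  4.21710284e-05, -1.01122666e-03,
        1.48156590e-03,  9.00742764e-04,  3.25122641e-04]), 'joint_torque': array([ 6.39488599e-05, -4.91297007e+01, -4.04020138e-01, -3.12524164e+01,
       -6.38593454e-02,  4.38009342e-02,  1.76032217e-04]), 'position': array([0.22934214, 0.60762115, 0.22944952]), 'tool_rot': array([-5.63553994e-01, -3.09040174e+00,  3.01104107e-03]), 'ft_force': array([ 0.95036956,  0.31056412, -1.05466424]), 'torque': array([ 0.01887888, -0.00942843,  0.03087214]), 'grip_width': 1.0042508737365274}
scene [[424.0, 0.0, 254.2], [0.0, 424.0, 186.3], [0.0, 0.0, 1.0]] [-0.1106513  0.         0.         0.         0.       ] [[0.005, 0.698, -0.717, 1.24], [1.0, 0.001, 0.008, 0.007], [0.006, -0.717, -0.698, 0.761], [0.0, 0.0, 0.0, 1.0]]
top [[462.7, 0.0, 250.0], [0.0, 462.7, 191.1], [0.0, 0.0, 1.0]] [-0.03097698  0.          0.          0.          0.        ] [[-0.002, -0.997, 0.083, 0.403], [-1.0, 0.001, -0.02, 0.017], [0.02, -0.083, -0.996, 1.167], [0.0, 0.0, 0.0, 1.0]]
```

View pics/top0.png

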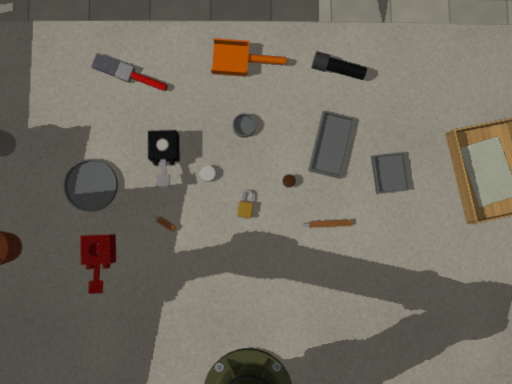

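View pics/scene0.png

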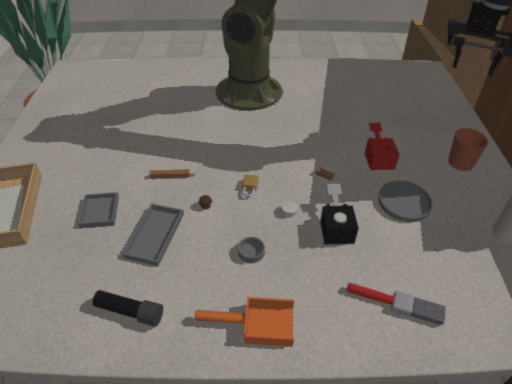

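The top view has +x up and +y left. What could be taken for what (top pixels):
- **Dock:** black (163,147); the red look-alike (97,250) is not it.
- **Cell:** white cap in the black pocket (163,145); the loose white disc (206,174) is not it.
- **Cup:** grey (245,125); not the terracotta pot (8,247).
- **Dish:** (91,185).
- **Trays:** long (333,145) and short (391,172); not the wooden box (490,170) or the orange dustpan (235,57).
- **Pegs:** long (330,223) and short (167,223).
- **Padlock:** (246,205); not the brown ball (289,181).

```bash
cat > h.py <<'E'
import cv2,numpy as np
from bench import ctrl,optics
def cast(n,uv,z):
    c=optics.calibration(n);K=np.array(c["K"]);P=np.array(c["pose"])
    p=cv2.undistortPoints(np.float64(uv).reshape(-1,1,2),K,np.array(c["distortion"])).reshape(-1,2)
    d=np.c_[p,np.ones(len(p))]@P[:3,:3].T; o=P[:3,3]
    t=(z-o[2])/d[:,2]; return (o+d*t[:,None])[:,:2]
def proj(n,X):
    c=optics.calibration(n);P=np.linalg.inv(np.array(c["pose"]))
    return cv2.projectPoints(np.float64(X).reshape(-1,1,3),cv2.Rodrigues(P[:3,:3])[0],P[:3,3],np.array(c["K"]),np.array(c["distortion"]))[0].reshape(-1,2)
def get(n): return cv2.cvtColor(optics.get_image(n),cv2.COLOR_RGB2BGR)
def crop(im,box,s,name):
    x0,y0,x1,y1=box; cv2.imwrite("pics/"+name,cv2.resize(im[y0:y1,x0:x1],None,fx=s,fy=s,interpolation=cv2.INTER_CUBIC))
E
python3 - <<'E'
from h import *
im=cv2.imread("pics/top0.png");sc=cv2.imread("pics/scene0.png")
crop(im,(130,110,290,230),5,"t_left.png")
crop(im,(280,100,440,240),5*.857,"t_right.png")
crop(sc,(270,150,440,260),4.5,"s_left.png")
hsv=cv2.cvtColor(im,cv2.COLOR_BGR2HSV)
for n,(x,y) in dict(dock=(155,150),lever=(163,172),cell=(163,145),dish=(91,185),dishsh=(80,175),lt=(333,145),st=(391,172),cup=(245,125),lp=(335,223),sp=(166,223),pad=(245,211),bg=(300,250),bgsh=(200,260),bg2=(130,220)).items(): print(n,hsv[y,x])
E
```

```text
dock [ 0  0 16]
lever [160   6 123]
cell [ 23  26 157]
dish [70  8 91]
dishsh [75 11 90]
lt [60  6 89]
st [150   3  85]
cup [70  8 91]
lp [ 13 171 118]
sp [ 13 176  71]
pad [ 21 185 135]
bg [27 26 87]
bgsh [28 35 87]
bg2 [25 32 89]
```

View pics/t_left.png

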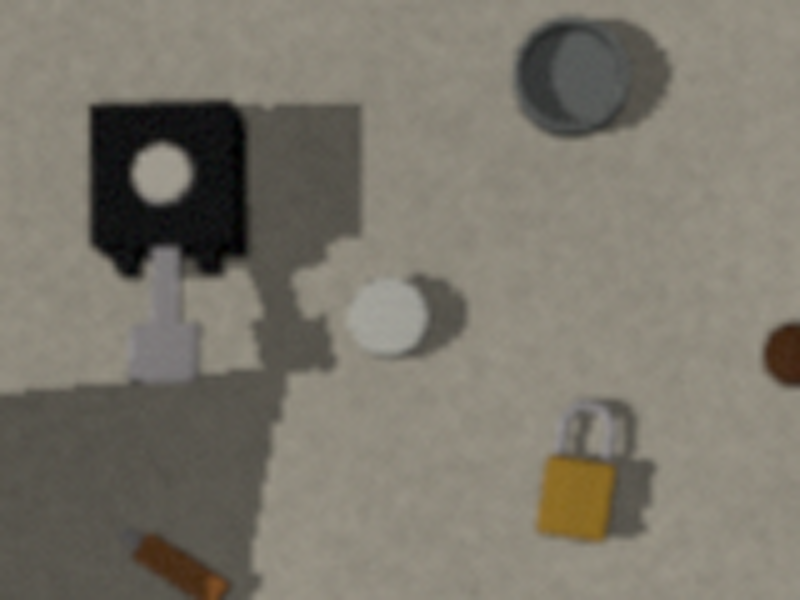

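View pics/t_right.png

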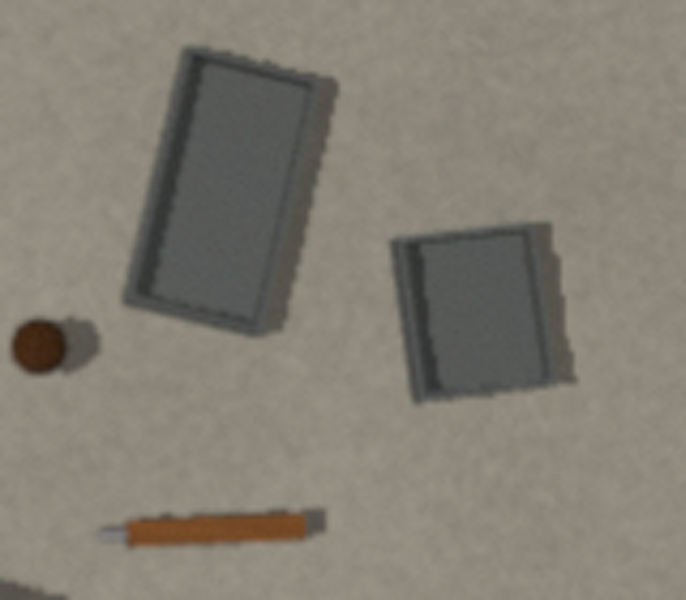

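View pics/s_left.png

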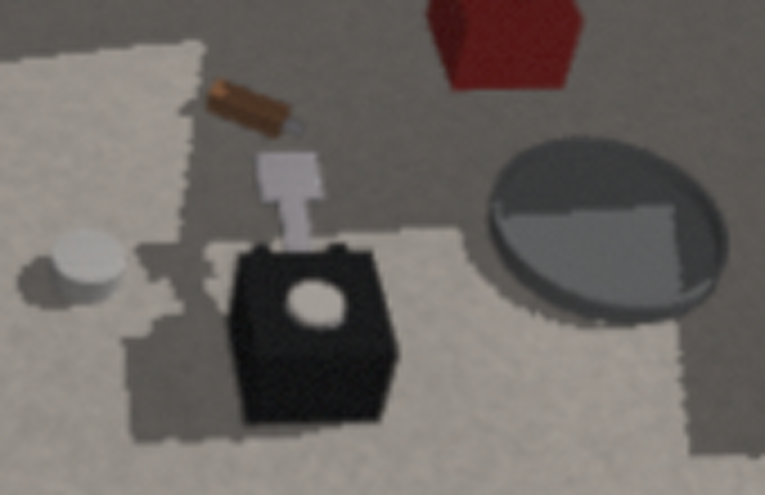

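The crops confirm the choices. The black dock's pocket holds the white-capped cell, its lever points to -x, and the loose white disc is a separate short thing. The pegs show grey studs: the long one's points left (+y), the short one's points up-left. The padlock's shackle is up (+x).

Run:
```python
from h import *
im=cv2.imread("pics/top0.png");hsv=cv2.cvtColor(im,cv2.COLOR_BGR2HSV);H,S,V=cv2.split(hsv)
def comp(mask,box):
    m=np.zeros_like(mask);x0,y0,x1,y1=box;m[y0:y1,x0:x1]=mask[y0:y1,x0:x1]
    cs,_=cv2.findContours(m,cv2.RETR_EXTERNAL,cv2.CHAIN_APPROX_NONE)
    return max(cs,key=cv2.contourArea)
def rect(n,mask,box,z):
    c=comp(mask,box)
    w=cast("top",c.reshape(-1,2),z)*1000
    r=cv2.minAreaRect(np.float32(w));b=cv2.boxPoints(r)
    M=cv2.moments(c);cm=cast("top",[[M['m10']/M['m00'],M['m01']/M['m00']]],z)[0]*1000
    print(n,"ctr",np.round(r[0],1),"cm",np.round(cm,1),"size",np.round(r[1],1),"ang",round(r[2],1))
    return c
ORG=((S>110)*255).astype(np.uint8)
sat=cv2.GaussianBlur(S,(3,3),0)
GREY=((sat<17)*255).astype(np.uint8)
GREY=cv2.morphologyEx(GREY,cv2.MORPH_OPEN,np.ones((2,2)))
rect("lp",ORG,(295,210,365,235),.016)
rect("sp",ORG,(150,210,180,235),.016)
rect("pad",ORG,(232,198,260,222),.020)
rect("lt",GREY,(305,105,362,185),.016)
rect("st",GREY,(365,145,418,200),.016)
rect("cup",GREY,(225,105,262,145),.020)
rect("dish",GREY,(60,150,125,218),.016)
BLK=((V<45)*255).astype(np.uint8)
rect("dock",BLK,(140,120,190,170),.054)
WH=((V>110)*255).astype(np.uint8)
rect("cell",WH,(152,134,174,156),.054)
rect("pad_lever",((S<14)&(V>95)).astype(np.uint8)*255,(150,172,178,190),.057)
rect("whitedisc",((S<14)&(V>95)).astype(np.uint8)*255,(194,160,220,186),.02)
vis=im.copy()
cs,_=cv2.findContours(GREY,cv2.RETR_EXTERNAL,cv2.CHAIN_APPROX_NONE);cv2.drawContours(vis,cs,-1,(0,0,255),1)
crop(vis,(60,100,430,235),2.1,"vis.png")
```

```text
lp ctr [ 418.6 -205.9] cm [ 418.6 -206.2] size [ 14.1 101. ] ang 2.2
sp ctr [418. 202.] cm [417.8 201.9] size [46.9 14.3] ang 56.5
pad ctr [453.7   6.3] cm [453.7   6.4] size [34.  38.6] ang 81.9
lt ctr [ 616.2 -215.9] cm [ 615.5 -215.7] size [ 83.6 158.1] ang 75.8
st ctr [ 544.  -363.7] cm [ 543.7 -363.8] size [96.1 86.7] ang 6.8
cup ctr [663.1   5.7] cm [663.9   5.7] size [56.3 55.4] ang 0.0
dish ctr [513.4 389.6] cm [512.7 389.1] size [130.  127.6] ang 90.0
dock ctr [602.2 205.3] cm [605.8 204.1] size [81.7 72.9] ang 0.6
cell ctr [610.6 207.7] cm [610.1 208. ] size [24.7 24.3] ang 0.8
pad_lever ctr [524.8 206. ] cm [523.5 205.7] size [34.1 28.8] ang 0.7
whitedisc ctr [543.8  99.4] cm [544.9  97.3] size [35.2 32.4] ang 0.2
```

View pics/vis.png

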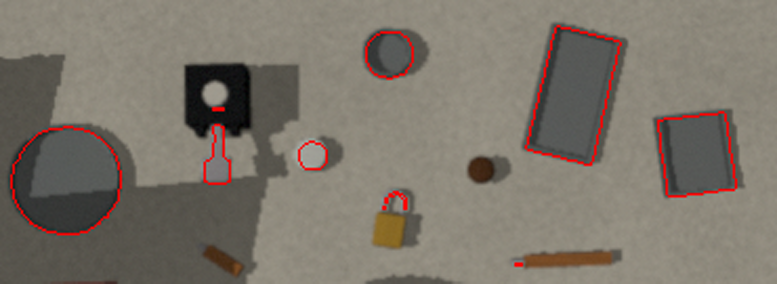

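```bash
cat >> h.py <<'E'
from scipy.spatial.transform import Rotation as Ro
def plan(x,y,z,yaw=None):
    """x,y,z mm; yaw deg of tool y axis in world (mod 180)"""
    s=ctrl.get_state();R=Ro.from_rotvec(s["tool_rot"]).as_matrix();p=np.array(s["position"])*1000
    cy=np.degrees(np.arctan2(R[1,1],R[0,1]))
    print("t %.2f pos"%s["time"],np.round(p,1),"yaw %.1f tilt"%cy,np.round(R[:2,2],3),"q1 %.2f q7 %.2f"%(s["joint_positions"][0],s["joint_positions"][6]),"F",np.round(s["ft_force"],1),"w %.1f"%(s["grip_width"]*87))
    print("tool shift cm",np.round(R.T@(np.array([x,y,z])-p)/10,2),end=" ")
    if yaw is not None:
        d=(yaw-cy+90)%180-90; print("spin",round(-np.radians(d),3),end="")
    print()
E
python3 - <<'E'
from h import *
plan(520,206,150,90)
sc=cv2.imread("pics/scene0.png");S=cv2.cvtColor(sc,cv2.COLOR_BGR2HSV)[...,1]
for n,b,z in(("lp",(140,160,200,185),.012),("sp",(308,160,342,185),.012),("pad",(238,170,265,192),.014)):
    m=np.zeros_like(S);x0,y0,x1,y1=b;m[y0:y1,x0:x1]=(S[y0:y1,x0:x1]>100)
    M=cv2.moments(m,True);print(n,cast("scene",[[M['m10']/M['m00'],M['m01']/M['m00']]],z)*1000,M['m00'])
print(proj("top",[[.6106,.2077,.054],[.522,.206,.057]]))
E
```

```text
t 0.10 pos [229.3 607.7 229.6] yaw 69.3 tilt [-0.001 -0.002] q1 -1.20 q7 -0.06 F [1.  0.6 0.1] w 86.9
tool shift cm [-41.37 -27.31   8.01] spin -0.361
lp [[ 421.18885498 -206.53205025]] 268.0
sp [[421.20308241 201.21688461]] 113.0
pad [[454.55390137   5.72683571]] 170.0
[[162.00979497 144.00116169]
 [161.9850823  180.15026608]]
```

>>> {"op": "play_rows", "data": {
  "motion": [
    [1, -4.14, -2.73, 0.8, 0],
    [1, -4.14, -2.73, 0.8, 0],
    [1, -4.14, -2.73, 0.8, 0],
    [1, -4.14, -2.73, 0.8, 0],
    [1, -4.14, -2.73, 0.8, 0],
    [1, -4.14, -2.73, 0.8, 0],
    [1, -4.14, -2.73, 0.8, 0],
    [1, -4.14, -2.73, 0.8, 0],
    [1, -4.14, -2.73, 0.8, 0],
    [1, -4.14, -2.73, 0.8, 0],
    [1, 0, 0, 0, -0.18],
    [1, 0, 0, 0, -0.18],
    [1, 0, 0, 0, 0],
    [1, 0, 0, 0, 0]
  ],
  "force": 20
}}

```text
time: 1.85
position: [0.5203, 0.2066, 0.1504]
tool_rot: [-0.006, -3.141, 0.0]
ft_force: [-0.4, -0.4, 0.8]
grip_width: 0.007
```

Run:
```python
from h import *
plan(520,206,70,90)
```

```text
t 1.85 pos [520.3 206.6 150.4] yaw 89.8 tilt [-0. -0.] q1 -0.62 q7 1.18 F [-0.4 -0.4  0.8] w 0.6
tool shift cm [ 0.03 -0.06  8.04] spin -0.004
```

>>> {"op": "play_rows", "data": {
  "motion": [
    [1, 0, 0, 4, 0],
    [1, 0, 0, 3, 0],
    [1, 0, 0, 1, 0],
    [1, 0, 0, 0.7, 0],
    [1, 0, 0, 0.7, 0],
    [1, 0, 0, 0.5, 0],
    [1, 0, 0, 0, 0]
  ]
}}

```text
time: 2.72
position: [0.5212, 0.2071, 0.0525]
tool_rot: [0.001, 3.14, 0.002]
ft_force: [0.5, 0.1, 0.3]
grip_width: 0.007
```

>>> {"op": "play_rows", "data": {
  "motion": [
    [1, 0, 0, 0.4, 0],
    [1, 0, 0, 0.3, 0],
    [1, 0, 0, 0.3, 0],
    [1, 0, 0, 0, 0]
  ]
}}

```text
time: 3.22
position: [0.5217, 0.2072, 0.0427]
tool_rot: [0.001, 3.139, 0.002]
ft_force: [-0.6, 0.4, 5.4]
grip_width: 0.004
```

Run:
```python
from h import *
crop(get("scene"),(270,130,440,260),4.5,"s1.png")
```

```text
(no output)
```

View pics/s1.png

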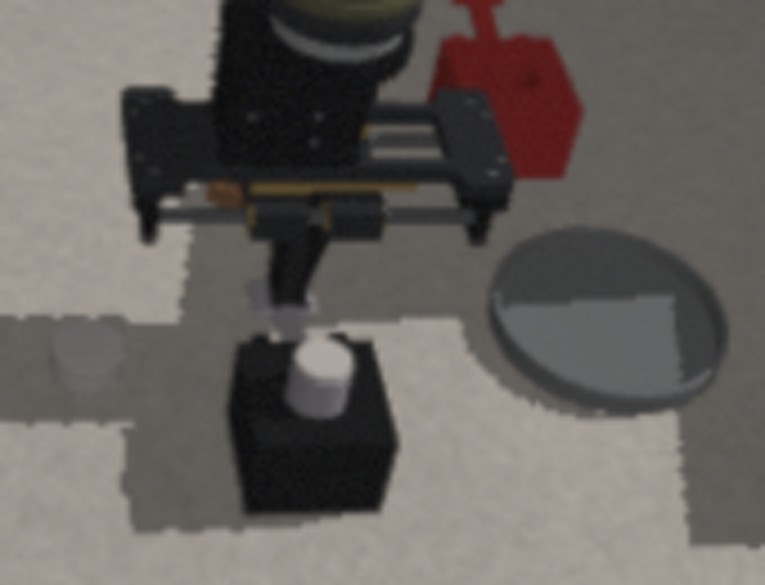

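The cell is rising (cap at crop (325,360)), so the lever is nearly down. I'll keep pressing in small steps, watching the force.

>>> {"op": "play_rows", "data": {
  "motion": [
    [1, 0, 0, 0.2, 0],
    [1, 0, 0, 0.2, 0],
    [1, 0, 0, 0, 0]
  ]
}}

```text
time: 3.65
position: [0.5221, 0.2072, 0.0398]
tool_rot: [0.002, 3.138, 0.003]
ft_force: [-2.6, -1.6, 11.7]
grip_width: 0.005
```

>>> {"op": "play_rows", "data": {
  "motion": [
    [1, 0, 0, 0.2, 0],
    [1, 0, 0, 0, 0]
  ]
}}

```text
time: 3.9
position: [0.5222, 0.2073, 0.0394]
tool_rot: [0.002, 3.139, 0.003]
ft_force: [-7.2, -2.7, 22.4]
grip_width: 0.005
```

The stop has been met: 22 N with no further travel. Next I lift off and look.

>>> {"op": "play_rows", "data": {
  "motion": [
    [1, 0, 0, -3, 0],
    [0, 0, 0, -5, 0],
    [0, -5, 0, -3, 0],
    [0, -5, 0, 0, 0],
    [0, -5, 0, 0, 0],
    [0, 0, 0, 0, 0]
  ]
}}

```text
time: 4.65
position: [0.673, 0.2046, 0.1433]
tool_rot: [-0.005, -3.141, 0.004]
ft_force: [-0.2, -0.1, 0.3]
grip_width: 0.487
```

Run:
```python
from h import *
plan(610,207,140,90)
a=get("scene");b=get("top")
crop(a,(270,130,440,260),4.5,"s2.png");crop(b,(120,100,220,200),5,"t2.png")
```

```text
t 4.65 pos [673.  204.6 143.3] yaw 89.8 tilt [-0.    -0.003] q1 -0.51 q7 1.31 F [-0.2 -0.1  0.3] w 42.3
tool shift cm [6.3  0.21 0.33] spin -0.003
```

View pics/s2.png

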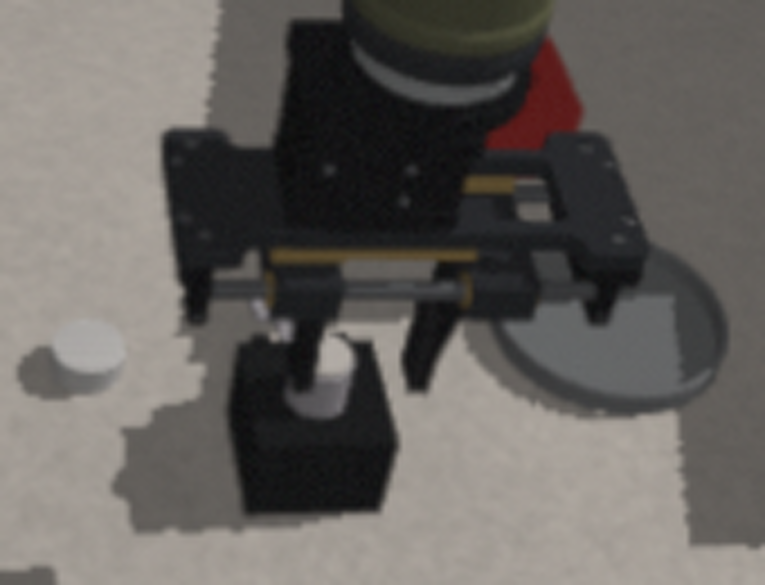

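View pics/t2.png

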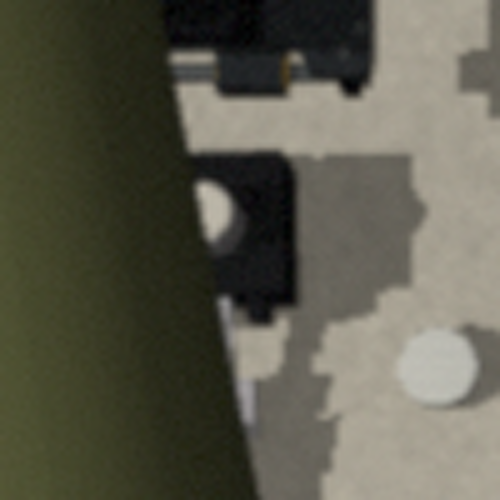

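>>> {"op": "play_rows", "data": {
  "motion": [
    [0, 3.15, 0.1, 0, 0],
    [0, 3.15, 0.05, 0, 0],
    [0, 0, 0, 0, 0],
    [0, 0, 0, 0, 0]
  ]
}}

```text
time: 5.25
position: [0.6074, 0.2084, 0.1464]
tool_rot: [0.0, 3.14, 0.001]
ft_force: [0.4, -0.3, 0.1]
grip_width: 0.973
```

Run:
```python
from h import *
plan(610,207.5,67,90)
crop(get("scene"),(270,130,440,260),4.5,"s3.png")
```

```text
t 5.25 pos [607.4 208.4 146.4] yaw 90.0 tilt [0.002 0.001] q1 -0.57 q7 1.27 F [ 0.4 -0.3  0.1] w 84.6
tool shift cm [-0.25 -0.09  7.94] spin -0.0
```

View pics/s3.png

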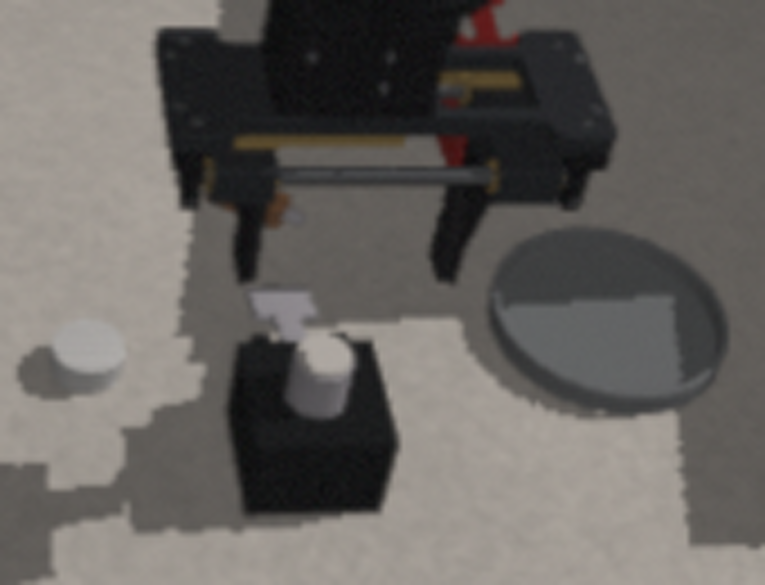

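The lever stays down (pad at crop (283,310)) and the cell stands 28 mm proud, with its cap at crop (327,352).

Run:
```python
from h import *
print(cast("scene",[[327/4.5+270-.4,352/4.5+130-.4]],.082)*1000)
```

```text
[[609.17501225 208.50296689]]
```

>>> {"op": "play_rows", "data": {
  "motion": [
    [0, -0.25, -0.08, 3, 0],
    [0, 0, 0, 3, 0],
    [0, 0, 0, 1.94, 0],
    [0, 0, 0, 0, 0]
  ]
}}

```text
time: 5.8
position: [0.6092, 0.2067, 0.0645]
tool_rot: [-0.002, -3.139, 0.002]
ft_force: [-0.2, 0.2, -0.4]
grip_width: 1.001
```

>>> {"op": "play_rows", "data": {
  "motion": [
    [0, 0, 0.1, -0.2, 0],
    [1, 0, 0, 0, 0],
    [1, 0, 0, 0, 0],
    [1, 0, 0, 0, 0],
    [1, 0, 0, 0, 0],
    [1, 0, 0, 0, 0],
    [1, 0, 0, 0, 0],
    [1, 0, 0, 0, 0]
  ],
  "force": 20
}}

```text
time: 6.8
position: [0.6099, 0.2082, 0.0681]
tool_rot: [-0.001, -3.142, -0.0]
ft_force: [0.9, -0.6, 0.5]
grip_width: 0.336
```

>>> {"op": "play_rows", "data": {
  "motion": [
    [1, 0, 0, -2, 0],
    [1, 0, 0, -4, 0],
    [1, 0, 0, -3, 0],
    [1, 0, 0, 0, 0]
  ]
}}

```text
time: 7.3
position: [0.6122, 0.2088, 0.1628]
tool_rot: [0.001, 3.135, 0.004]
ft_force: [-0.4, -0.4, -0.8]
grip_width: 0.341
```

Run:
```python
from h import *
plan(663,6,100,90)
b=get("scene");crop(b,(220,110,430,270),3.8,"s4.png")
sc=cv2.imread("pics/scene0.png")
crop(sc,(225,225,275,275),10,"cup_s.png")
a=cv2.imread("pics/top0.png");crop(a,(220,100,270,150),10,"cup_t.png")
print(proj("top",[[.663,.006,.02],[.693,.006,.02],[.663,.036,.02],[.663,-.024,.02],[.633,.006,.02]])*10-[2200,1000]+[0,0])
print(proj("scene",[[.663,.006,.02],[.693,.006,.02],[.663,.036,.02],[.663,-.024,.02],[.633,.006,.02]])*10-2250)
```

```text
t 7.30 pos [612.2 208.8 162.8] yaw 89.9 tilt [0.007 0.003] q1 -0.57 q7 1.27 F [-0.4 -0.4 -0.8] w 29.7
tool shift cm [ -5.06 -20.29   6.25] spin -0.001
[[249.01904254 260.06557012]
 [248.85586913 143.17125582]
 [129.82078846 259.83436086]
 [368.09913493 260.32333537]
 [249.18503259 377.54043855]]
[[250.85461246 200.0647772 ]
 [250.62981151 310.75343733]
 [387.26884364 200.02134075]
 [114.39786505 199.9728938 ]
 [251.07554052  94.12303538]]
```

View pics/s4.png

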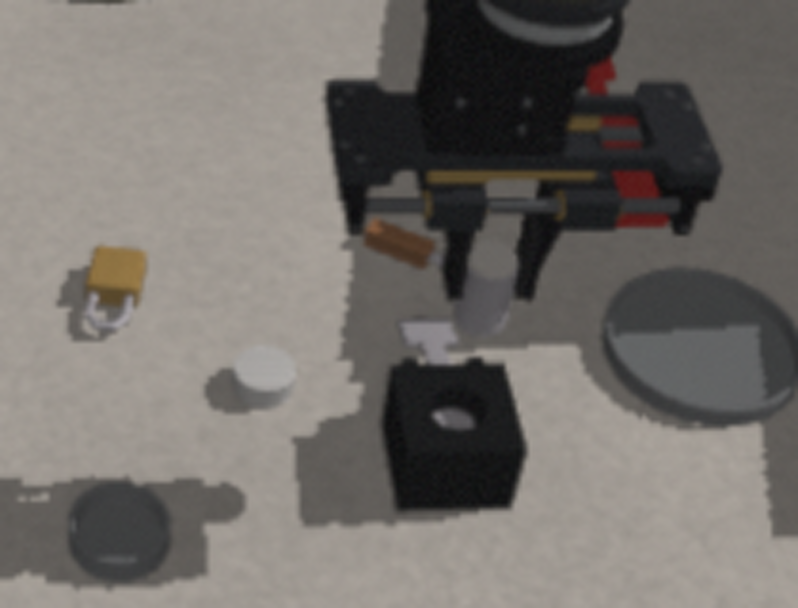

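View pics/cup_s.png

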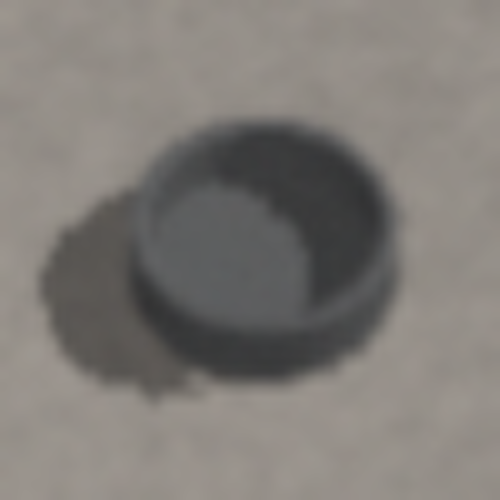

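View pics/cup_t.png

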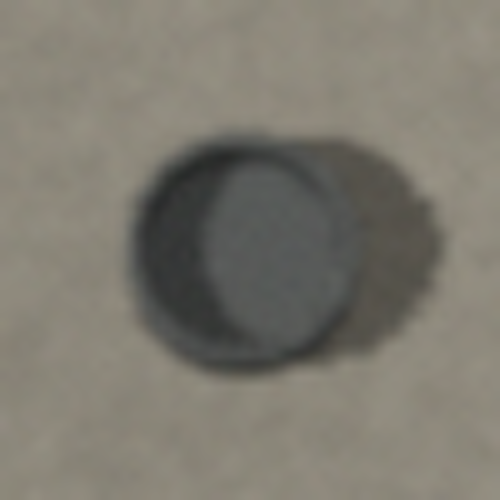

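>>> {"op": "play_rows", "data": {
  "motion": [
    [1, -1.1, -4.0, 0, 0],
    [1, -1.1, -4.0, 0, 0],
    [1, -1.1, -4.0, 0, 0],
    [1, -1.1, -4.0, 0, 0],
    [1, -1.1, -4.1, 0, 0],
    [1, 0, 0, 3, 0],
    [1, 0, 0, 3, 0],
    [1, 0, 0, 0, 0],
    [1, 0, 0, 0, 0]
  ]
}}

```text
time: 8.48
position: [0.665, 0.0073, 0.0986]
tool_rot: [0.001, 3.141, -0.0]
ft_force: [-0.2, 0.4, -0.2]
grip_width: 0.339
```

Run:
```python
from h import *
plan(667,8,35.5,90)
b=get("scene");crop(b,(200,150,330,270),5,"s5.png")
```

```text
t 8.47 pos [665.    7.3  98.6] yaw 90.0 tilt [ 0. -0.] q1 -0.30 q7 1.63 F [-0.2  0.4 -0.2] w 29.5
tool shift cm [-0.2   0.07  6.31] spin -0.001
```

View pics/s5.png

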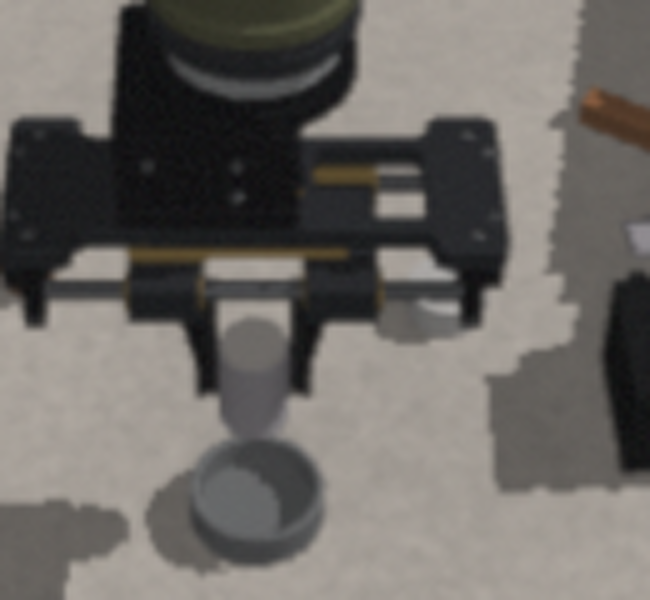

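>>> {"op": "play_rows", "data": {
  "motion": [
    [1, -0.2, 0.05, 3, 0],
    [1, 0, 0, 1.5, 0],
    [1, 0, 0, 1.0, 0],
    [1, 0, 0, 0.3, 0],
    [1, 0, 0, 0.3, 0],
    [1, 0, 0, 0, 0],
    [1, 0, 0, 0, 0]
  ]
}}

```text
time: 9.4
position: [0.6672, 0.0077, 0.0377]
tool_rot: [0.001, 3.141, 0.0]
ft_force: [0.2, 0.3, 0.2]
grip_width: 0.342
```

>>> {"op": "play_rows", "data": {
  "motion": [
    [1, 0, 0, 0.1, 0],
    [1, 0, 0, 0.1, 0],
    [1, 0, 0, 0.1, 0],
    [1, 0, 0, 0, 0]
  ]
}}

```text
time: 9.9
position: [0.6672, 0.0077, 0.0361]
tool_rot: [0.001, 3.141, 0.001]
ft_force: [-3.2, -0.4, 8.9]
grip_width: 0.338
```

Contact with the cup floor (9 N). I ease back, then open gently and lift.

>>> {"op": "play_rows", "data": {
  "motion": [
    [1, 0, 0, -0.1, 0],
    [0.5, 0, 0, 0, 0],
    [0.4, 0, 0, 0, 0],
    [0.3, 0, 0, 0, 0],
    [0.2, 0, 0, 0, 0],
    [0, 0, 0, -2, 0],
    [0, 0, 0, -6, 0],
    [0, 0, 0, -4, 0],
    [0, 0, 0, 0, 0]
  ]
}}

```text
time: 11.02
position: [0.67, 0.0074, 0.1617]
tool_rot: [0.002, 3.131, 0.001]
ft_force: [0.6, -1.0, 0.0]
grip_width: 0.995
```

Run:
```python
from h import *
plan(454.5,6.5,60,82)
b=get("scene");crop(b,(200,150,330,270),5,"s6.png")
```

```text
t 11.03 pos [670.    7.4 161.7] yaw 89.9 tilt [0.01  0.001] q1 -0.31 q7 1.62 F [ 0.6 -1.   0. ] w 86.6
tool shift cm [21.65 -0.12  9.95] spin 0.139
```

View pics/s6.png

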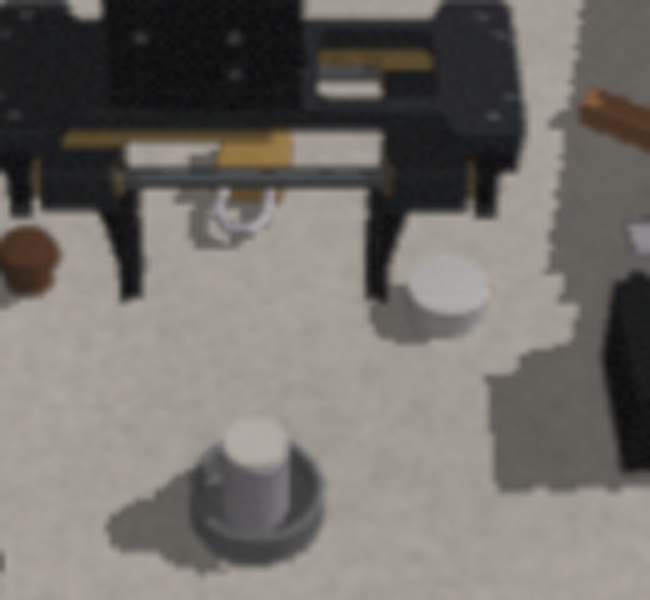

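The cell stands upright in the cup (cap at crop (255,445)). Next, the padlock.

>>> {"op": "play_rows", "data": {
  "motion": [
    [0, 5.4, 0, 0, 0.14],
    [0, 5.4, 0.6, 1, 0],
    [0, 5.4, 0.6, 2, 0],
    [0, 5.3, 0.6, 3, 0],
    [0, 0, 0, 0, 0],
    [0, 0, 0, 0, 0]
  ]
}}

```text
time: 11.82
position: [0.456, 0.0481, 0.0951]
tool_rot: [0.22, 3.134, 0.0]
ft_force: [0.5, -0.2, 1.6]
grip_width: 0.996
```

Run:
```python
from h import *
plan(454.5,6.5,12,82)
```

```text
t 11.82 pos [456.   48.1  95.1] yaw 82.0 tilt [0. 0.] q1 -0.47 q7 1.28 F [ 0.5 -0.2  1.6] w 86.7
tool shift cm [-0.43 -4.14  8.31] spin -0.001
```

>>> {"op": "play_rows", "data": {
  "motion": [
    [0, -0.43, -4.14, 2, 0],
    [0, 0, 0, 2, 0],
    [0, 0, 0, 2.3, 0],
    [0, 0, 0, 2.0, 0],
    [0, 0, 0, 0, 0]
  ]
}}

```text
time: 12.45
position: [0.455, 0.0058, 0.0117]
tool_rot: [-0.222, -3.133, 0.002]
ft_force: [-0.7, 0.3, -0.1]
grip_width: 1.002
```

>>> {"op": "play_rows", "data": {
  "motion": [
    [1, 0, 0, 0, 0],
    [1, 0, 0, 0, 0],
    [1, 0, 0, 0, 0],
    [1, 0, 0, 0, 0],
    [1, 0, 0, 0, 0],
    [1, 0, 0, 0, 0],
    [1, 0, 0, 0, 0]
  ],
  "force": 30
}}

```text
time: 13.32
position: [0.4544, 0.0065, 0.0122]
tool_rot: [0.221, 3.134, 0.0]
ft_force: [-0.8, -0.1, 1.2]
grip_width: 0.409
```

>>> {"op": "play_rows", "data": {
  "motion": [
    [1, 0, 0, -2, 0],
    [1, 0, 0, -4, 0],
    [1, 0, 0, -5, 0],
    [1, 0, 0, -1, 0],
    [1, 0, 0, 0, 0]
  ]
}}

```text
time: 13.95
position: [0.4542, 0.0067, 0.132]
tool_rot: [0.221, 3.134, 0.001]
ft_force: [-0.6, 0.4, -2.3]
grip_width: 0.407
```

Run:
```python
from h import *
plan(500.6,393.6,132,82)
b=get("scene");crop(b,(180,110,330,220),5,"s7.png")
```

```text
t 13.95 pos [454.2   6.7 132. ] yaw 81.9 tilt [0. 0.] q1 -0.44 q7 1.35 F [-0.6  0.4 -2.3] w 35.4
tool shift cm [8.300e-01 3.896e+01 1.000e-02] spin -0.001
```

View pics/s7.png

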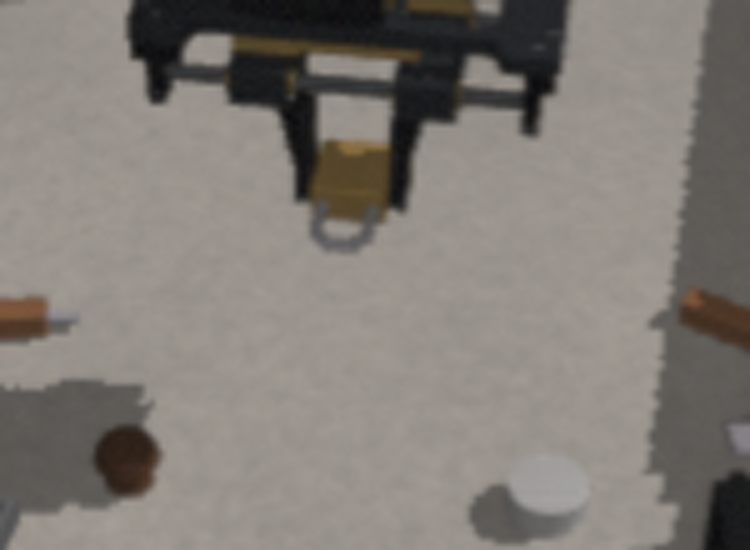

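The padlock is held flat across its body, shackle forward. Carrying it to the dish.

>>> {"op": "play_rows", "data": {
  "motion": [
    [1, 0.1, 4.86, 0, 0],
    [1, 0.1, 4.86, 0, 0],
    [1, 0.1, 4.86, 0, 0],
    [1, 0.1, 4.86, 0, 0],
    [1, 0.1, 4.86, 0, 0],
    [1, 0.1, 4.86, 0, 0],
    [1, 0.1, 4.86, 0, 0],
    [1, 0.1, 4.86, 0, 0],
    [1, 0, 0, 3, 0],
    [1, 0, 0, 3, 0],
    [1, 0, 0, 0, 0],
    [1, 0, 0, 0, 0]
  ]
}}

```text
time: 15.5
position: [0.501, 0.3924, 0.0718]
tool_rot: [-0.221, -3.133, 0.001]
ft_force: [0.2, -0.2, -1.3]
grip_width: 0.409
```

Run:
```python
from h import *
plan(500.6,393.6,18,82)
b=get("scene");crop(b,(330,130,470,230),5,"s8.png")
```

```text
t 15.50 pos [501.  392.4  71.8] yaw 81.9 tilt [-0.001 -0.001] q1 -0.78 q7 0.75 F [ 0.2 -0.2 -1.3] w 35.6
tool shift cm [0.05 0.12 5.38] spin -0.002
```

View pics/s8.png

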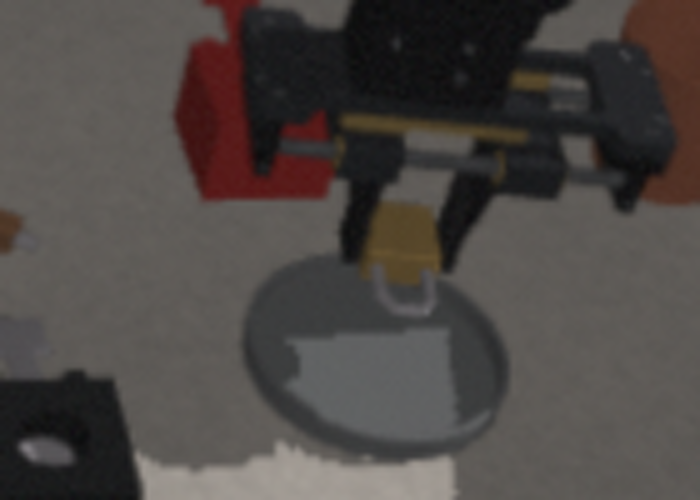

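>>> {"op": "play_rows", "data": {
  "motion": [
    [1, 0, 0.1, 3, 0],
    [1, 0, 0, 1.5, 0],
    [1, 0, 0, 0.5, 0],
    [1, 0, 0, 0.3, 0],
    [1, 0, 0, 0.1, 0],
    [1, 0, 0, 0.1, 0],
    [1, 0, 0, 0.1, 0],
    [1, 0, 0, 0, 0]
  ]
}}

```text
time: 16.55
position: [0.5012, 0.3937, 0.0163]
tool_rot: [0.221, 3.134, 0.0]
ft_force: [-1.4, 0.6, -2.0]
grip_width: 0.409
```

>>> {"op": "play_rows", "data": {
  "motion": [
    [1, 0, 0, 0.1, 0],
    [1, 0, 0, 0.1, 0],
    [1, 0, 0, 0, 0]
  ]
}}

```text
time: 16.92
position: [0.5013, 0.3937, 0.0163]
tool_rot: [-0.221, -3.134, -0.0]
ft_force: [-4.1, -3.1, 8.9]
grip_width: 0.412
```

>>> {"op": "play_rows", "data": {
  "motion": [
    [1, 0, 0, -0.1, 0],
    [0.5, 0, 0, 0, 0],
    [0.42, 0, 0, 0, 0],
    [0.42, 0, 0, 0, 0],
    [0.42, 0, 0, -2, 0],
    [0.42, 0, 0, -4, 0],
    [0, 0, 0, -6, 0],
    [0, 0, 0, 0, 0]
  ]
}}

```text
time: 17.92
position: [0.5047, 0.3963, 0.1432]
tool_rot: [0.221, 3.125, 0.015]
ft_force: [0.1, 0.5, 0.3]
grip_width: 0.725
```

Run:
```python
from h import *
plan(419,202,80,146.5)
b=get("scene");crop(b,(290,130,470,260),4.2,"s9.png")
```

```text
t 17.93 pos [504.7 396.3 143.2] yaw 81.9 tilt [0.01  0.009] q1 -0.78 q7 0.75 F [0.1 0.5 0.3] w 63.1
tool shift cm [  5.8  -20.5    6.06] spin -1.127
```

View pics/s9.png

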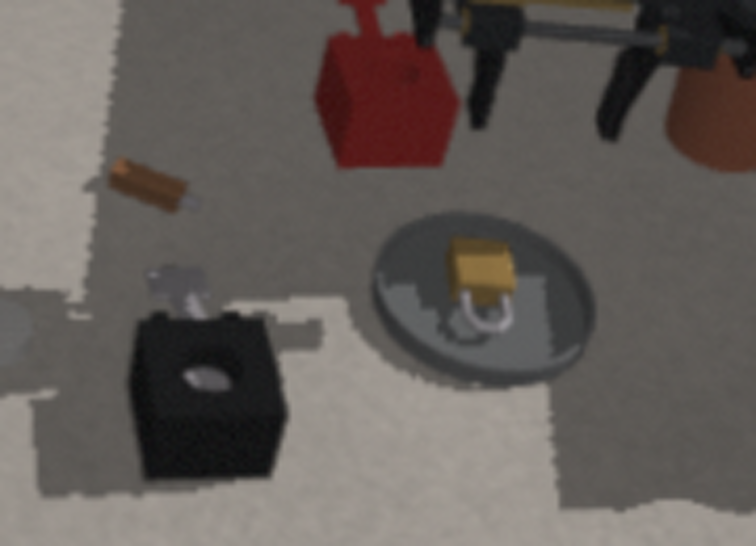

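The padlock lies flat in the dish, entirely inside the rim. Next, the short peg.

>>> {"op": "play_rows", "data": {
  "motion": [
    [0, 1.45, -5.12, 0, 0],
    [0, 1.45, -5.12, 0, 0],
    [0, 1.45, -5.12, 0, 0],
    [0, 1.45, -5.12, 0, 0],
    [0, 0, 0, 2, -0.18],
    [0, 0, 0, 2, -0.18],
    [0, 0, 0, 2, -0.18],
    [0, 0, 0, 0, -0.18],
    [0, 0, 0, 0, -0.18],
    [0, 0, 0, 0, -0.18],
    [0, 0, 0, 0, -0.05],
    [0, 0, 0, 0, 0],
    [0, 0, 0, 0, 0]
  ]
}}

```text
time: 19.6
position: [0.4146, 0.1988, 0.0749]
tool_rot: [1.49, -2.765, -0.0]
ft_force: [-0.6, -0.4, -0.8]
grip_width: 0.998
```

Run:
```python
from h import *
plan(419.5,201.7,11,146.5)
```

```text
t 19.60 pos [414.6 198.8  74.9] yaw 146.6 tilt [-0.001 -0.   ] q1 -0.64 q7 2.06 F [-0.6 -0.4 -0.8] w 86.8
tool shift cm [-0.52 -0.25  6.38] spin 0.002
```

>>> {"op": "play_rows", "data": {
  "motion": [
    [0, -0.5, -0.25, 2, 0],
    [0, 0, 0, 2, 0],
    [0, 0, 0, 1.5, 0],
    [0, 0, 0, 0.9, 0],
    [0, 0, 0, 0, 0],
    [1, 0, 0, 0, 0],
    [1, 0, 0, 0, 0],
    [1, 0, 0, 0, 0],
    [1, 0, 0, 0, 0],
    [1, 0, 0, 0, 0],
    [1, 0, 0, 0, 0],
    [1, 0, 0, 0, 0],
    [1, 0, 0, 0, 0],
    [1, 0, 0, 0, 0]
  ],
  "force": 20
}}

```text
time: 21.35
position: [0.4198, 0.2018, 0.0112]
tool_rot: [-1.491, 2.765, 0.0]
ft_force: [0.1, 0.1, -0.0]
grip_width: 0.181
```

>>> {"op": "play_rows", "data": {
  "motion": [
    [1, 0, 0, -2, 0],
    [1, 0, 0, -4, 0],
    [1, 0, 0, -5, 0],
    [1, 0, 0, 0, 0]
  ]
}}

```text
time: 21.85
position: [0.4226, 0.2033, 0.1252]
tool_rot: [-1.487, 2.758, 0.001]
ft_force: [0.6, 0.2, -0.6]
grip_width: 0.184
```

Run:
```python
from h import *
b=get("scene");crop(b,(260,100,400,220),5,"s10.png")
im=cv2.imread("pics/top0.png");S=cv2.cvtColor(im,cv2.COLOR_BGR2HSV)[...,1]
G=((cv2.GaussianBlur(S,(5,5),0)<18)*255).astype(np.uint8)
sc=cv2.imread("pics/scene0.png")
for n,bx,L,W in(("st",(365,145,418,200),98,83),("lt",(305,105,362,185),158,83),("cup",(225,105,262,145),60,60)):
    m=np.zeros_like(G);x0,y0,x1,y1=bx;m[y0:y1,x0:x1]=G[y0:y1,x0:x1]
    c=max(cv2.findContours(m,0,cv2.CHAIN_APPROX_NONE)[0],key=cv2.contourArea)
    r=cv2.minAreaRect(np.float32(cast("top",c.reshape(-1,2),.016)*1000));print(n,r)
def box(c,L,W,a):
    a=np.radians(a);u=np.array([np.cos(a),np.sin(a)]);v=np.array([-u[1],u[0]])
    return np.array([[*(np.array(c)+u*L/2*i+v*W/2*j),16] for i,j in((1,1),(1,-1),(-1,-1),(-1,1))])/1000
for n,I in(("top",im),("scene",sc)):
    V=cv2.resize(I,None,fx=4,fy=4,interpolation=cv2.INTER_CUBIC)
    for bx in(box((545.5,-363),98,83,6.8),box((617.5,-215),158,83,-14.2)):
        cv2.polylines(V,[np.int32((proj(n,bx)+.5)*4)],True,(0,0,255),1)
    V=V[400:800,1200:1680] if n=="top" else V[740:1080,280:800]
    cv2.imwrite(f"pics/box_{n}.png",V)
plan(545.5,-363,122,96.8)
```

```text
st ((546.5203857421875, -361.31561279296875), (96.62325286865234, 86.7680892944336), 6.999327182769775)
lt ((618.9755859375, -213.45880126953125), (83.6385498046875, 158.58700561523438), 75.79240417480469)
cup ((666.5623168945312, 8.201728820800781), (56.55367660522461, 55.65406036376953), 0.09155158698558807)
t 21.90 pos [421.1 202.5 123. ] yaw 146.7 tilt [0.004 0.002] q1 -0.65 q7 2.06 F [ 0.9 -0.2 -1.6] w 16.3
tool shift cm [ 4.042e+01 -4.146e+01  1.000e-02] spin 0.871
```

View pics/box_top.png

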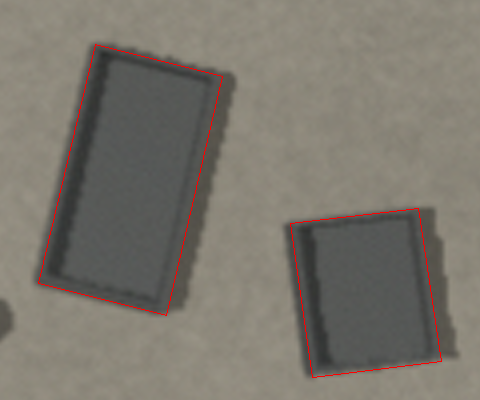

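View pics/box_scene.png

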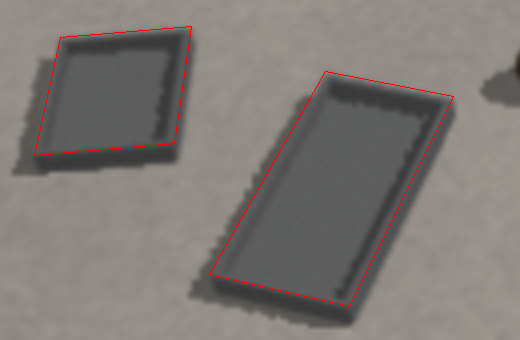

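View pics/s10.png

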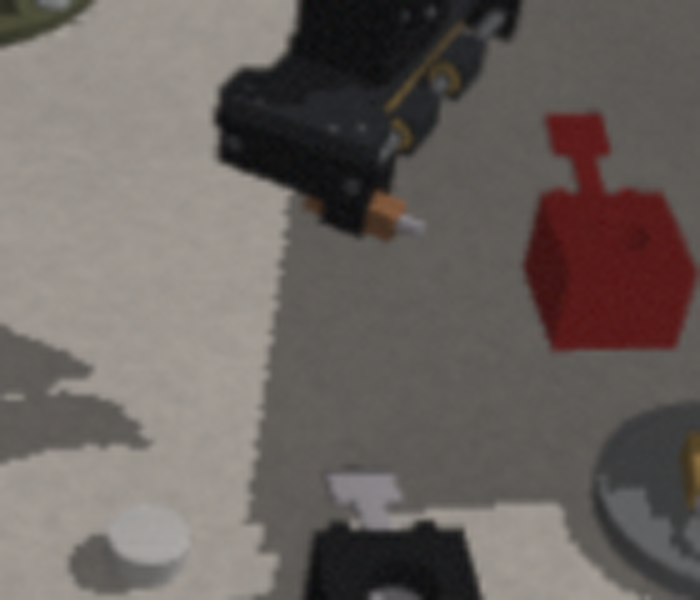

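>>> {"op": "play_rows", "data": {
  "motion": [
    [1, 4.06, -4.1, 0, 0],
    [1, 4.06, -4.1, 0, 0],
    [1, 4.06, -4.1, 0, 0],
    [1, 4.06, -4.1, 0, 0],
    [1, 4.06, -4.1, 0, 0],
    [1, 4.06, -4.1, 0, 0],
    [1, 4.06, -4.1, 0, 0],
    [1, 4.06, -4.1, 0, 0],
    [1, 4.06, -4.1, 0, 0],
    [1, 4.06, -4.1, 0, 0],
    [1, 0, 0, 0, 0.175],
    [1, 0, 0, 0, 0.175],
    [1, 0, 0, 0, 0.175],
    [1, 0, 0, 0, 0.175],
    [1, 0, 0, 0, 0.175],
    [1, 0, 0, 3, 0],
    [1, 0, 0, 2, 0],
    [1, 0, 0, 0, 0],
    [1, 0, 0, 0, 0]
  ]
}}

```text
time: 24.28
position: [0.4951, -0.1957, 0.0549]
tool_rot: [0.195, -3.075, 0.061]
ft_force: [-0.0, -0.7, -0.9]
grip_width: 0.179
```

Run:
```python
from h import *
plan(540.5,-362.2,16,97)
b=get("scene");crop(b,(50,130,200,260),5,"s11.png")
```

```text
t 24.27 pos [ 495.1 -195.7   54.9] yaw 97.3 tilt [-0.057 -0.043] q1 0.80 q7 1.79 F [-0.  -0.7 -0.9] w 15.6
tool shift cm [ -2.65 -16.94   4.33] spin 0.006
```

View pics/s11.png

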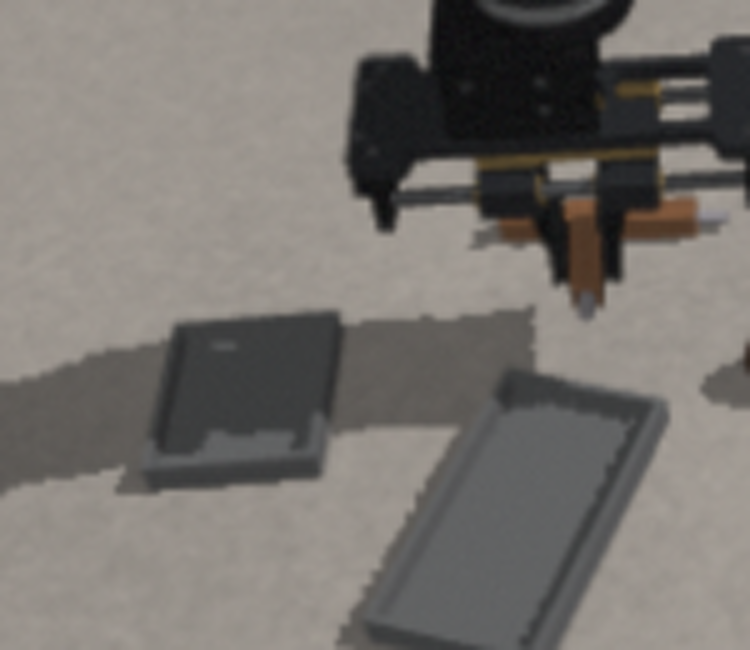

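The joint speed limits cut the fast move short, leaving a slight tilt. I go up, pause and read again.

>>> {"op": "play_rows", "data": {
  "motion": [
    [1, 0, 0, -4, 0],
    [1, 0, 0, 0, 0],
    [1, 0, 0, 0, 0],
    [1, 0, 0, 0, 0]
  ]
}}

```text
time: 24.82
position: [0.4965, -0.194, 0.094]
tool_rot: [0.194, -3.073, 0.06]
ft_force: [0.1, 0.4, 0.0]
grip_width: 0.178
```

Run:
```python
from h import *
plan(540.5,-362.2,90,97)
print(np.round(ctrl.get_state()["joint_positions"],2),np.round(ctrl.get_state()["qd"],2))
```

```text
t 24.82 pos [ 496.5 -194.    94. ] yaw 97.3 tilt [-0.059 -0.043] q1 0.81 q7 1.82 F [0.1 0.4 0. ] w 15.5
tool shift cm [ -2.29 -17.22   0.86] spin 0.005
[ 0.81  0.27 -0.59  1.85  0.23  1.12  1.82] [-0.    0.01  0.    0.   -0.   -0.   -0.  ]
```

>>> {"op": "play_rows", "data": {
  "motion": [
    [1, -0.4, -2.0, 0.1, 0],
    [1, -0.4, -2.0, 0.1, 0],
    [1, -0.4, -2.0, 0.1, 0],
    [1, -0.4, -2.0, 0.1, 0],
    [1, 0, 0, 0, 0],
    [1, 0, 0, 0, 0]
  ]
}}

```text
time: 25.58
position: [0.5229, -0.2708, 0.0922]
tool_rot: [0.195, -3.074, 0.059]
ft_force: [-0.3, 1.2, -1.0]
grip_width: 0.184
```

Run:
```python
from h import *
plan(540.5,-362.2,90,97)
print(np.round(ctrl.get_state()["joint_positions"],2),np.round(ctrl.get_state()["qd"],2))
```

```text
t 25.57 pos [ 522.9 -270.8   92.2] yaw 97.3 tilt [-0.058 -0.042] q1 0.85 q7 1.91 F [-0.3  1.2 -1. ] w 16.0
tool shift cm [-0.61 -9.28  0.51] spin 0.006
[ 0.85  0.37 -0.55  1.72  0.27  1.15  1.91] [-0.01 -0.01 -0.01  0.01  0.   -0.   -0.  ]
```

>>> {"op": "play_rows", "data": {
  "motion": [
    [1, -0.1, -2.3, 0.1, 0],
    [1, -0.1, -2.3, 0.1, 0],
    [1, -0.1, -2.3, 0.1, 0],
    [1, -0.1, -2.3, 0.1, 0],
    [1, 0, 0, 2.0, 0],
    [1, 0, 0, 2.0, 0],
    [1, 0, 0, 0, 0],
    [1, 0, 0, 0, 0]
  ]
}}

```text
time: 26.58
position: [0.5362, -0.3632, 0.0514]
tool_rot: [0.197, -3.074, 0.06]
ft_force: [0.5, -0.8, 0.9]
grip_width: 0.181
```

Run:
```python
from h import *
plan(540.5,-362.2,17,97)
b=get("scene");crop(b,(50,130,200,260),5,"s12.png")
```

```text
t 26.57 pos [ 536.2 -363.2   51.4] yaw 97.4 tilt [-0.058 -0.043] q1 0.89 q7 2.00 F [ 0.5 -0.8  0.9] w 15.7
tool shift cm [-0.65  0.16  3.4 ] spin 0.007
```

View pics/s12.png

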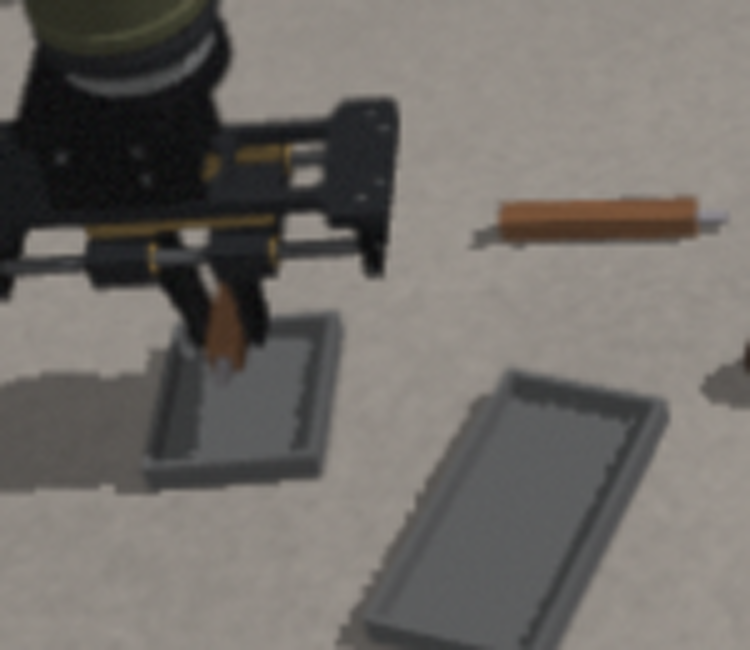

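>>> {"op": "play_rows", "data": {
  "motion": [
    [1, -0.6, 0.15, 2.0, 0],
    [1, 0, 0, 0.8, 0],
    [1, 0, 0, 0.4, 0],
    [1, 0, 0, 0.1, 0],
    [1, 0, 0, 0.1, 0],
    [1, 0, 0, 0, 0]
  ]
}}

```text
time: 27.38
position: [0.54, -0.3636, 0.0176]
tool_rot: [0.195, -3.075, 0.062]
ft_force: [0.0, 0.3, -0.0]
grip_width: 0.184
```

>>> {"op": "play_rows", "data": {
  "motion": [
    [1, 0, 0, 0.1, 0],
    [1, 0, 0, 0.1, 0],
    [1, 0, 0, 0.1, 0],
    [1, 0, 0, 0, 0]
  ]
}}

```text
time: 27.88
position: [0.5399, -0.3637, 0.0159]
tool_rot: [0.195, -3.075, 0.062]
ft_force: [-2.0, 0.7, 7.7]
grip_width: 0.178
```

>>> {"op": "play_rows", "data": {
  "motion": [
    [0.75, 0, 0, 0, 0],
    [0.65, 0, 0, 0, 0],
    [0.65, 0, 0, 0, 0],
    [0.65, 0, 0, -2, 0],
    [0.65, 0, 0, -3, 0],
    [0, 0, 0, -3, 0],
    [0, 2, 0, -4, 0],
    [0, 4, 0, 0, 0],
    [0, 4, 0, 0, 0],
    [0, 0, 0, 0, 0]
  ]
}}

```text
time: 29.12
position: [0.4448, -0.3727, 0.142]
tool_rot: [0.188, -3.074, 0.065]
ft_force: [0.3, -0.4, 1.5]
grip_width: 0.831
```

Run:
```python
from h import *
plan(420,-206.3,130,2.2)
print(np.round(ctrl.get_state()["joint_positions"],2))
b=get("scene");crop(b,(50,130,200,260),5,"s13.png")
```

```text
t 29.12 pos [ 444.8 -372.7  142. ] yaw 97.1 tilt [-0.059 -0.046] q1 1.04 q7 2.16 F [ 0.3 -0.4  1.5] w 72.3
tool shift cm [ 0.38 16.86  0.58] spin -1.486
[ 1.04  0.29 -0.51  1.71  0.22  1.21  2.16]
```

View pics/s13.png

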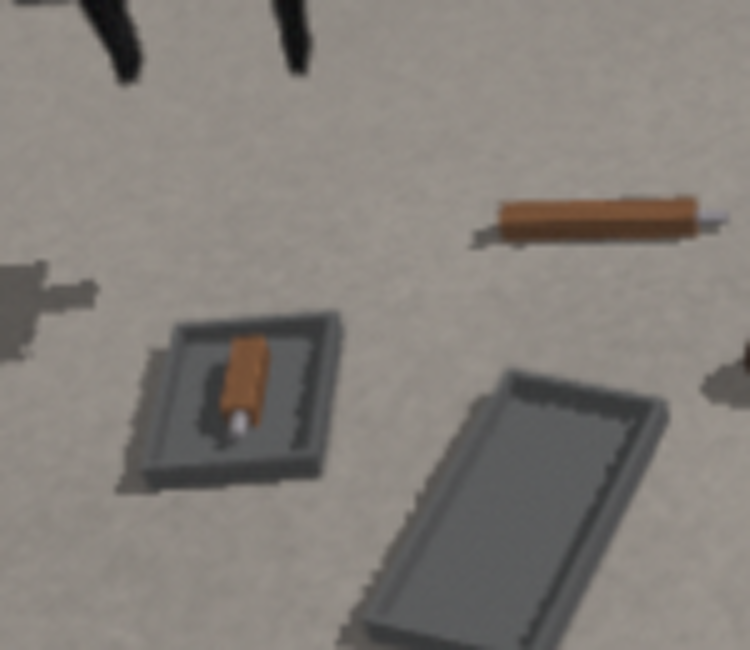

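The short peg lies in its tray. On to the long peg. Spinning the positive way keeps joint 7 well within its range.

>>> {"op": "play_rows", "data": {
  "motion": [
    [0, 0, 0, 0, 0.166],
    [0, 0, 0, 0, 0.166],
    [0, 0, 0, 0, 0.166],
    [0, 0, 0, 0, 0.166],
    [0, 0, 0, 0, 0.166],
    [0, 0, 0, 0, 0.166],
    [0, 0, 0, 0, 0.166],
    [0, 0, 0, 0, 0.166],
    [0, 0, 0, 0, 0.166],
    [0, 0, 0, 0, 0.166],
    [0, 0, 0, 0, 0],
    [0, 0, 0, 0, 0]
  ]
}}

```text
time: 30.68
position: [0.4485, -0.3703, 0.1404]
tool_rot: [-2.166, -2.257, 0.111]
ft_force: [0.2, -0.3, -0.7]
grip_width: 0.997
```

Run:
```python
from h import *
plan(420,-206.3,80,2.2)
print(np.round(ctrl.get_state()["joint_positions"],2))
```

```text
t 30.68 pos [ 448.5 -370.3  140.4] yaw 2.3 tilt [-0.057 -0.043] q1 0.86 q7 0.55 F [ 0.2 -0.3 -0.7] w 86.7
tool shift cm [16.74 -1.83  5.48] spin 0.002
[ 0.86  0.27 -0.3   1.72  0.16  1.2   0.55]
```

>>> {"op": "play_rows", "data": {
  "motion": [
    [0, 2.8, -0.3, 0.5, 0],
    [0, 2.8, -0.3, 0.5, 0],
    [0, 2.8, -0.3, 0.5, 0],
    [0, 2.8, -0.3, 1, 0],
    [0, 2.8, -0.3, 1, 0],
    [0, 2.7, -0.3, 2, 0],
    [0, 0, 0, 0, 0],
    [0, 0, 0, 0, 0]
  ]
}}

```text
time: 31.68
position: [0.4207, -0.2081, 0.0803]
tool_rot: [-2.171, -2.255, 0.111]
ft_force: [0.4, -0.5, -0.7]
grip_width: 1.002
```

Run:
```python
from h import *
plan(420,-206.3,13,2.2)
print(np.round(ctrl.get_state()["joint_positions"],2))
b=get("scene");crop(b,(100,100,250,220),5,"s14.png")
```

```text
t 31.68 pos [ 420.7 -208.1   80.3] yaw 2.1 tilt [-0.056 -0.044] q1 0.74 q7 0.31 F [ 0.4 -0.5 -0.7] w 87.2
tool shift cm [0.47 0.33 6.71] spin -0.002
[ 0.74  0.12 -0.4   2.02  0.12  1.05  0.31]
```

View pics/s14.png

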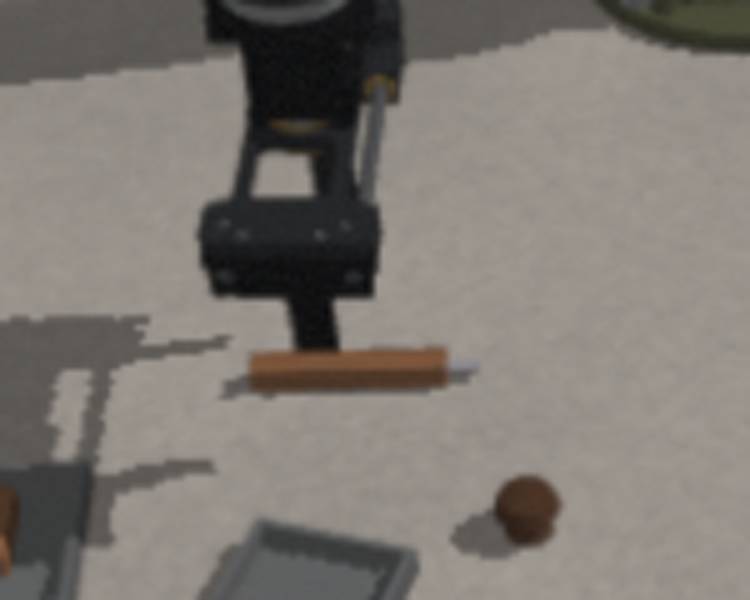

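>>> {"op": "play_rows", "data": {
  "motion": [
    [0, 0.47, 0.3, 2, 0],
    [0, 0, 0, 2, 0],
    [0, 0, 0, 1.5, 0],
    [0, 0, 0, 0.8, 0],
    [0, 0, 0, 0.3, 0],
    [0, 0, 0, 0, 0]
  ]
}}

```text
time: 32.48
position: [0.4193, -0.2053, 0.0136]
tool_rot: [-2.171, -2.253, 0.111]
ft_force: [-0.5, 0.1, -0.6]
grip_width: 1.002
```

>>> {"op": "play_rows", "data": {
  "motion": [
    [1, 0, 0, 0.1, 0],
    [1, 0, 0, 0, 0],
    [1, 0, 0, 0, 0],
    [1, 0, 0, 0, 0],
    [1, 0, 0, 0, 0],
    [1, 0, 0, 0, 0],
    [1, 0, 0, 0, 0],
    [1, 0, 0, 0, 0],
    [1, 0, 0, 0, 0]
  ],
  "force": 30
}}

```text
time: 33.6
position: [0.419, -0.2052, 0.0124]
tool_rot: [-2.17, -2.253, 0.111]
ft_force: [0.4, -0.1, 0.0]
grip_width: 0.184
```

>>> {"op": "play_rows", "data": {
  "motion": [
    [1, 0, 0, -2, 0],
    [1, 0, 0, -3, 0],
    [1, 0, 0, -3, 0],
    [1, 0, 0, 0, 0],
    [1, 0, 0, 0, 0]
  ]
}}

```text
time: 34.22
position: [0.4229, -0.2016, 0.0914]
tool_rot: [-2.17, -2.252, 0.112]
ft_force: [-0.3, 1.1, -0.4]
grip_width: 0.179
```

Run:
```python
from h import *
plan(618.5-8*np.cos(np.radians(165.8)),-214-8*np.sin(np.radians(165.8)),93,75.8)
print(np.round(ctrl.get_state()["joint_positions"],2))
b=get("scene");crop(b,(100,100,250,220),5,"s15.png")
```

```text
t 34.23 pos [ 422.9 -201.6   91.4] yaw 2.1 tilt [-0.059 -0.043] q1 0.74 q7 0.31 F [-0.3  1.1 -0.4] w 15.5
tool shift cm [-2.22 20.22 -1.29] spin -1.287
[ 0.74  0.11 -0.41  2.01  0.12  1.08  0.31]
```

View pics/s15.png

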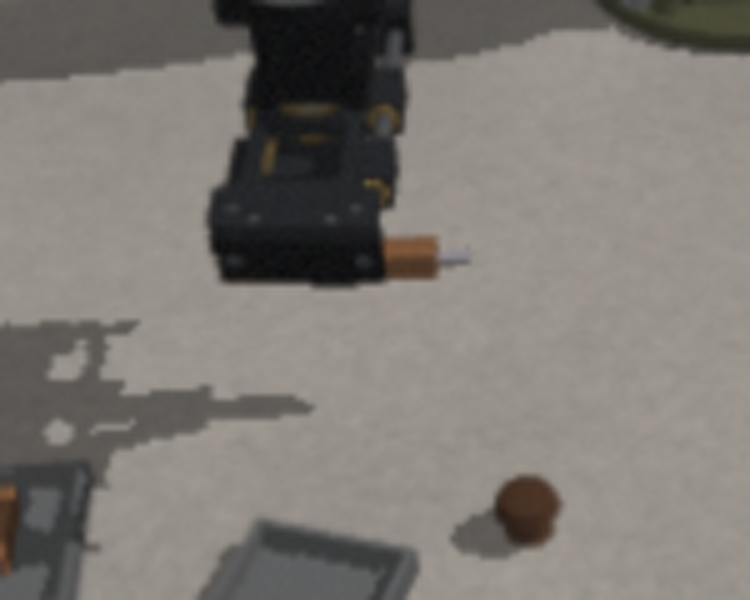

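The peg is held. I move slowly to the long tray and turn.

>>> {"op": "play_rows", "data": {
  "motion": [
    [1, -0.3, 2.9, -0.2, 0],
    [1, -0.3, 2.9, -0.2, 0],
    [1, -0.3, 2.9, -0.2, 0],
    [1, -0.3, 2.9, -0.2, 0],
    [1, -0.3, 2.9, -0.2, 0],
    [1, -0.3, 2.9, -0.2, 0],
    [1, -0.4, 2.8, -0.1, 0],
    [1, 0, 0, 0, -0.161],
    [1, 0, 0, 0, -0.161],
    [1, 0, 0, 0, -0.161],
    [1, 0, 0, 0, -0.161],
    [1, 0, 0, 0, -0.161],
    [1, 0, 0, 0, -0.161],
    [1, 0, 0, 0, -0.161],
    [1, 0, 0, 0, -0.161],
    [1, 0, 0, 0, 0],
    [1, 0, 0, 0, 0]
  ]
}}

```text
time: 36.4
position: [0.6261, -0.2158, 0.093]
tool_rot: [-0.382, -3.064, 0.077]
ft_force: [0.6, -1.3, -0.2]
grip_width: 0.182
```

Run:
```python
from h import *
plan(618.5-8*np.cos(np.radians(165.8)),-214-8*np.sin(np.radians(165.8)),45,75.8)
print(np.round(ctrl.get_state()["joint_positions"],2))
b=get("scene");crop(b,(90,130,240,270),5*.85,"s16.png")
```

```text
t 36.40 pos [ 626.1 -215.8   93. ] yaw 75.9 tilt [-0.059 -0.043] q1 0.73 q7 1.34 F [ 0.6 -1.3 -0.2] w 15.8
tool shift cm [-0.24  0.25  4.79] spin 0.001
[ 0.73  0.55 -0.64  1.51  0.39  1.25  1.34]
```

View pics/s16.png

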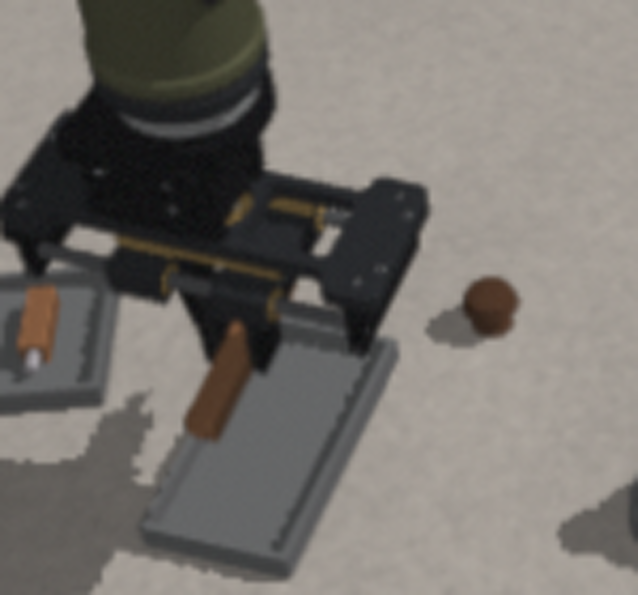

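>>> {"op": "play_rows", "data": {
  "motion": [
    [1, -0.24, 0.25, 2.5, 0],
    [1, 0, 0, 2.5, 0],
    [1, -0.1, 0, 1.4, 0],
    [1, 0, 0, 0.5, 0],
    [1, 0, 0, 0.2, 0],
    [1, 0, 0, 0.1, 0],
    [1, 0, 0, 0, 0]
  ]
}}

```text
time: 37.33
position: [0.6268, -0.2175, 0.0226]
tool_rot: [-0.379, -3.066, 0.078]
ft_force: [0.2, 0.1, -0.1]
grip_width: 0.181
```

Run:
```python
from h import *
plan(626.3,-216,16.4,75.8)
b=get("scene");crop(b,(90,130,240,270),5*.85,"s17.png")
```

```text
t 37.33 pos [ 626.8 -217.5   22.6] yaw 76.0 tilt [-0.057 -0.044] q1 0.71 q7 1.31 F [ 0.2  0.1 -0.1] w 15.7
tool shift cm [0.06 0.16 0.62] spin 0.003
```

View pics/s17.png

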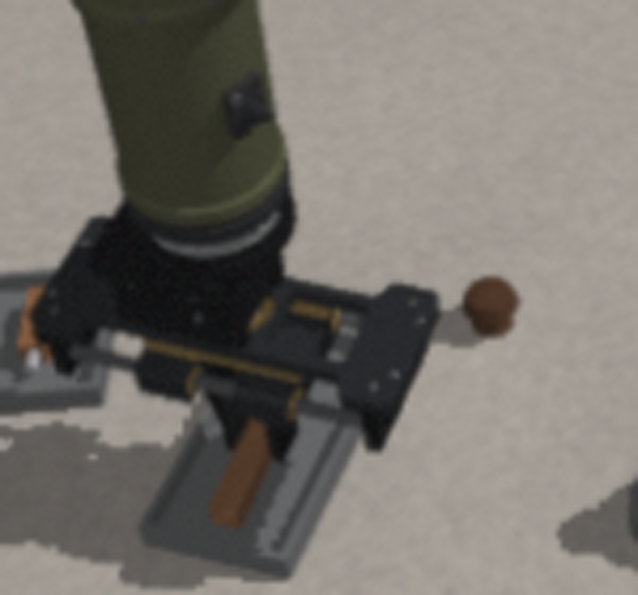

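>>> {"op": "play_rows", "data": {
  "motion": [
    [1, 0, 0.1, 0.2, 0],
    [1, 0, 0, 0.1, 0],
    [1, 0, 0, 0.1, 0],
    [1, 0, 0, 0.1, 0],
    [1, 0, 0, 0, 0]
  ]
}}

```text
time: 38.0
position: [0.6263, -0.2165, 0.0171]
tool_rot: [-0.378, -3.065, 0.077]
ft_force: [-2.2, 0.1, 5.3]
grip_width: 0.177
```

>>> {"op": "play_rows", "data": {
  "motion": [
    [1, 0, 0, 0.1, 0],
    [0.8, 0, 0, 0, 0],
    [0.72, 0, 0, 0, 0],
    [0.65, 0, 0, 0, 0],
    [0.65, 0, 0, 0, 0],
    [0.65, 0, 0, -2, 0],
    [0.65, 0, 0, -3, 0],
    [0, 0, 0, -4, 0],
    [0, 0, 0, -4, 0],
    [0, 3, 0, 0, 0],
    [0, 3, 0, 0, 0],
    [0, 3, 0, 0, 0],
    [0, 3, 0, 0, 0],
    [0, 3, 0, 0, 0],
    [0, 0, 0, 0, 0]
  ]
}}

```text
time: 39.88
position: [0.4875, -0.1742, 0.154]
tool_rot: [-0.378, -3.066, 0.081]
ft_force: [-0.2, -0.6, -0.2]
grip_width: 0.992
```

Run:
```python
from h import *
plan(626.3,-216,16.4,75.8)
cv2.imwrite("pics/s18.png",cv2.resize(get("scene"),None,fx=1.5,fy=1.5,interpolation=cv2.INTER_CUBIC))
cv2.imwrite("pics/t18.png",cv2.resize(get("top"),None,fx=1.5,fy=1.5,interpolation=cv2.INTER_CUBIC))
```

```text
t 39.88 pos [ 487.5 -174.2  154. ] yaw 76.0 tilt [-0.057 -0.046] q1 0.91 q7 1.45 F [-0.2 -0.6 -0.2] w 86.3
tool shift cm [-15.07   0.1   13.12] spin 0.004
```

View pics/s18.png

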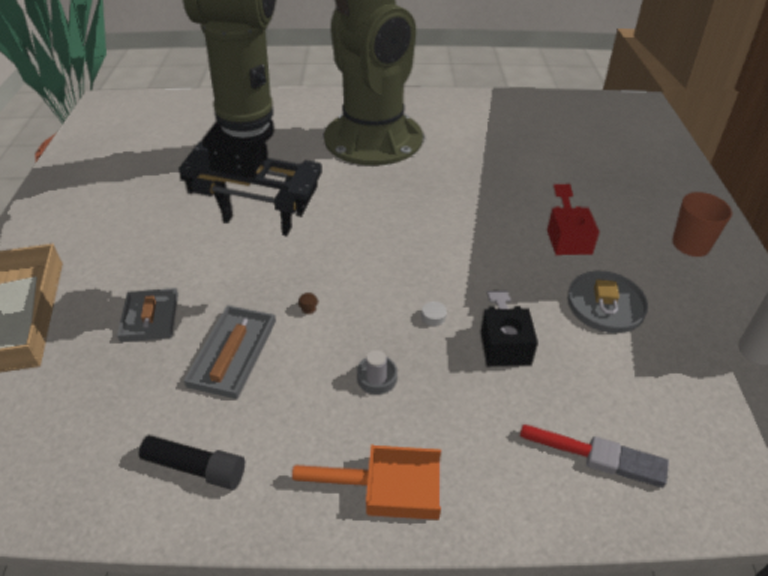

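View pics/t18.png

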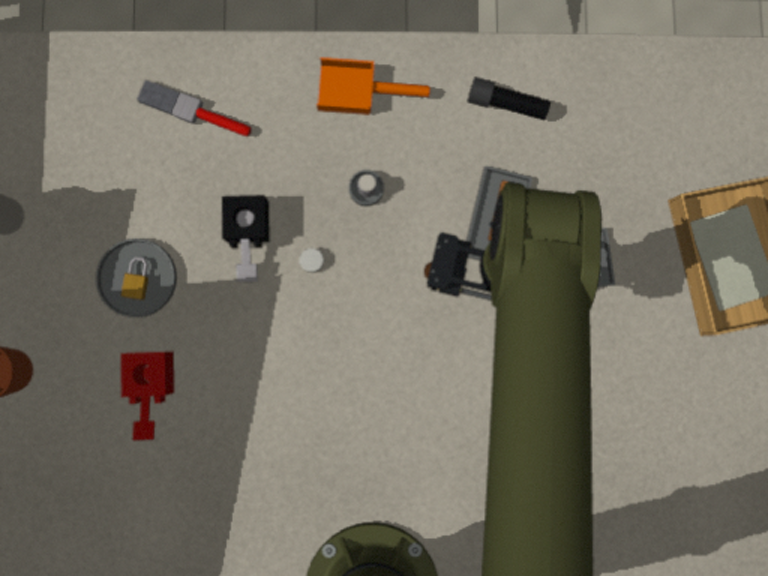

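Run:
```python
from h import *
a=get("scene");V=np.hstack([cv2.resize(a[190:265,70:190],None,fx=3.2,fy=3.2,interpolation=cv2.INTER_CUBIC),cv2.resize(a[180:255,310:430],None,fx=3.2,fy=3.2,interpolation=cv2.INTER_CUBIC)])
cv2.imwrite("pics/fin.png",V)
for z in(.02,.03,.04,.057): print(z,cast("scene",[[499/1.5-.3,299/1.5-.3]],z)*1000,cast("top",[[245.5/1.5-.3,271/1.5-.3]],z)*1000)
```

```text
0.02 [[522.2915705  206.89135844]] [[525.43595571 208.86852246]]
0.03 [[531.96746622 204.20045002]] [[524.36540645 207.19440563]]
0.04 [[541.64336195 201.50954161]] [[523.2948572 205.5202888]]
0.057 [[558.09238468 196.93499731]] [[521.47492346 202.6742902 ]]
```

View pics/fin.png

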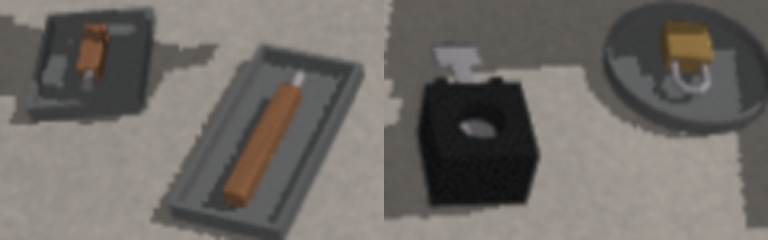

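The two views of the lever pad agree at a height of about 24 mm (30 mm expected within error), so the lever is down. Both pegs lie flat in their trays and the padlock lies flat in the dish. Handing in.

Run:
```python
from bench import ticket
print(ticket.close_job())
```

```text
the job is handed in; nothing more can be done
None
```

The job is handed in at about 40 s of robot time, with all five parts done. I pressed the lever to its stop, stood the cell in the cup, laid the padlock in the dish and put each peg in its own tray. Each item was lowered until I felt contact or near contact before I opened the gripper.

- **Final pictures:** the cell stands upright in the cup, and the padlock lies flat in the dish. Both pegs lie flat inside their trays. The red look-alike and the other things were untouched, and the gripper was clear of everything.
- **Lever:** it met its stop with a 22 N reading. The two camera views put the pad at about 24 mm, against the 30 mm expected; I put this down to reading error, since the cell visibly rose.
- **What went wrong:** one fast move with the short peg hit the joint speed limit and stopped short. It left the tool tilted by about 4° from then on, so both pegs touched down one end slightly first. They ended up flat.
- **Holder positions:** my first measurements were about 3 mm off. I corrected them from a second mask and the other camera before placing anything.

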